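# Nest the planter gift set on the pull-out display tray and click the tray home

### The job

Put the gift set of planters together on the pull-out display tray: nest the blue planter fully down into the white one that stands on the tray, then nest the terracotta one fully down into the blue one, lowering each in gently rather than letting it drop. Then push the tray away from you by its brass front until its catch clicks and it is fully home, with the stack standing upright on it. Do not knock any planter over, and leave the other things on the counter where they are.

Things in the scene. Friction and masses are not known exactly. Their poses are not given: they have to be found in the camera images.
- white_pot: white glazed planter standing loose on the pull-out tray. All three planters: 90 mm tall; top 40 mm an upright collar 66 mm across, mouth inside it 60 mm; below it a tapered body, 54 mm across under the collar, 39 mm at the foot; 0.18 kg. Nested, the upper collar's lower edge rests on the lower rim: the upper stands 40 mm higher. Origin: centre of the foot's underside; z up.
- blue_pot: blue glazed planter standing on the counter, same shape as the white one (66 mm collar, 90 mm tall). Origin: centre of the foot's underside; z up its axis.
- clay_pot: terracotta planter standing on the counter, same shape as the white one (66 mm collar, 90 mm tall). Origin: centre of the foot's underside; z up its axis.
- plinth: fixed dark wood plinth: two side wings and a back bar, 40 mm high, 224 mm wide overall, round a well 134 mm wide that holds the tray. Origin at counter height on the tray's centre line, 55 mm to +x of the wings' front ends, 150 mm short of the back bar; x is the way the tray slides in, z up.
- tray (a joint): travel of the pull-out tray in m: 0 pulled fully out, 0.080 fully home (brass front level with the wings' front ends). In the last 12 mm it rides over a sprung catch (about 4 N, plus 1 N of sliding friction) that then holds it home. The tray floor is 200 mm long (x) and 130 mm wide, its top 20 mm above the counter.
- tray_front (a point): middle of the top edge of the tray's upright brass front, on the face towards the robot, 60 mm above the counter; it moves with the tray. The brass front is 130 mm wide, 8 mm thick and reaches from 14 to 60 mm above the counter. x is the way the tray slides in, z up.
- candle_jar: amber glass candle jar with a black lid, 68 mm across, 85 mm tall, standing on the counter; leave it alone. Origin: centre of its underside.
- lotion_bottle: black bottle with a brass cap, 52 mm across, 130 mm tall, standing on the counter; leave it alone. Origin: centre of its underside.
- ring_dish: small white ceramic dish, 100 mm across, 25 mm tall, on the counter; leave it alone. Origin: centre of its underside.

How it is judged:
By the outcome, as a careful person would: the job done as asked, in the order asked, and still so for the second after the job is handed in, with the robot touching nothing.
It also fails if it takes over 67 s, if anything falls off the work surface, if the arm or the gripper's body presses on something with over 40 N, if the wrist force passes 120 N, or if a joint passes its speed limit or range.

### The arm

A 7-joint arm with a two-finger parallel gripper is mounted at the origin on the work surface. World frame = base frame: x ahead of the robot, y to its left, z up, the work surface at z = 0. Lengths are in m, angles in rad, forces in N, time in s.
With the tool pointing down it reaches from about 0.425 to 0.875 m from the base axis. Payload 4.7 kg.
Tool frame: the origin (TCP) lies at the very end of the fingers, on their centre line; the grasp point (between the pads) lies ctrl.pinch_z behind it (ctrl.pinch_z is the distance from the TCP to the grasp point, in m); x points along the fingers, y is the direction in which the jaws open and shut, and the axes are right-handed (so a half turn about x gives the same grasp; the last joint's range is limited). The gripper opens to 87 mm and grips with 3 to 60 N. Pads are 19 mm wide; open, the fingers measure 117 mm over their backs; the gripper's body (75 mm by 190 mm) begins 51 mm behind the grasp point.
Start: joints at [1.257, 0.321, -0.07, 1.45, 0.023, 1.371, -0.057], TCP at [0.209, -0.615, 0.223] pointing down, gripper open.
Joint ranges: [-2.86, 2.86], [-0.3, 2.09], [-1.38, 1.24], [0.06, 2.45], [-1.56, 4.7], [0.09, 2.05], [-2.69, 2.69]. Speed limits (rad/s): [2.57, 2.57, 3.14, 3.14, 3.14, 3.14, 3.14].

### API

Orientations are given as a rotation vector (axis times angle).
In Python, from bench import get_state, get_image, camera_info, order, ctrl gives the robot as it stands.
- The arm moves only by the tool jog_arm, never from a script. Its arguments are lists of equal length, an entry for each row: "claw": the finger opening in mm, from 0 to 87; "xyz": the shift along the tool's x, y, z in mm, a list of three; "roll": the turn about the tool's x in degrees. In form: {"claw": [claw, ...], "xyz": [[tx, ty, tz], ...], "roll": [roll, ...]}. A call has 1 to 5 rows; each row is the pose to reach, as a shift and turn from the pose measured when the call began, along the tool's axes at that moment; what a row does not reach only later rows make up. A row lasts 1/10 s, in which the tool goes at most 50 mm and 8.59 degrees, less where a joint would pass 70% of its speed; a pose out of reach is approached as far as the arm can. A call with a gripper value outside its range is refused whole. The fingers move at their own pace and stop on an object; "force" is the grip in N (left out, the last holds). Time passes only in rows, so rows that repeat a pose let the fingers close. It gives the time, the measured TCP pose, the force and the opening at its end, in the units of the state.
- get_state(): the state, without advancing time (a new reading comes with each control period).
- get_image(name): name is "scene" or "top"; returns (picture, depth): 480x640x3 uint8, red, green, blue; 480x640 float32, m along the optical axis (not along the pixel's ray), 0 where there is no reading.
- camera_info(name): a dict with "intrinsics" (3x3 intrinsics, pixels), "rvec" (rotation vector, rad) and "tvec" (3), from world to camera coordinates, as OpenCV has them. Camera axes: x right, y down, z forward; pixel columns grow to the right and rows downward; lengths in m; the calibration is good to about 2 mm. A picture is of the moment at which its call begins. camera_info takes no time and is no camera call.
- order.close_job(): hands the job in, once; it reports no verdict.
The state is a dict: "time": time; "joint_positions": joint angles; "qd": joint speeds; "joint_torque": joint torques, N m; "position": TCP position; "tool_rot": TCP orientation; "ft_force": force on the tool from outside, world axes, zero at the start; "torque": the same for the moment, N m; "grip_width": opening from 0.0 (shut) to 1.0 (fully open).
Only numpy, scipy, OpenCV 4.12 (cv2) and the standard library are available. Lean on these libraries where they do the work, as an engineer would, in place of code of your own. Each camera call takes 0.05 s, during which the arm holds its last target. There are 200 camera calls.

## Working session

There is one attempt and no reset: what is moved stays moved. The work goes in short steps, Python scripts to look and compute and a tool call to move; the robot and the scene stay as the last step left them, time stands still between calls to the robot, and variables do not carry over. Pictures are saved under pics/ and viewed, about 8 in all and at most 12, crops included, and the job is handed in when it is done.

Besides the shell and the picture viewer there is one more tool, called in YAML: its name, and indented under it one key for each argument. jog_arm: Moves the arm, as the interface text tells. Its arguments: {"type":"object","properties":{"claw":{"type":"array"},"xyz":{"type":"array"},"roll":{"type":"array"},"force":{"type":"number"}},"required":["claw","xyz","roll"]}

```bash
mkdir -p pics && cat > h.py <<'E'
import numpy as np, cv2
from bench import get_state, get_image, camera_info, order, ctrl
def cam(n):
    c=camera_info(n); R=cv2.Rodrigues(np.array(c["rvec"],float))[0]
    return np.array(c["intrinsics"],float),R,np.array(c["tvec"],float)
def cloud(n,d):
    K,R,t=cam(n); v,u=np.mgrid[0:480,0:640]
    p=np.stack([(u-K[0,2])/K[0,0]*d,(v-K[1,2])/K[1,1]*d,d],-1)
    w=(p-t)@R; w[d==0]=np.nan
    return w
def save(n,img): cv2.imwrite("pics/"+n+".png",img[:,:,::-1])
E
python3 - <<'E'
from h import *
s=get_state(); print({k:np.round(v,3) for k,v in s.items()}, ctrl.pinch_z)
R=cv2.Rodrigues(np.array(s["tool_rot"]))[0]; print(R.round(3))
for n in("top","scene"):
    im,d=get_image(n); save(n+"0",im); np.savez("/tmp/"+n+"0",im=im,d=d)
    K,Rc,t=cam(n); print(n,K.round(1).tolist(),(-Rc.T@t).round(3),Rc.round(2).tolist())
E
```

```text
{'time': np.float64(0.0), 'joint_positions': array([ 1.257,  0.322, -0.07 ,  1.452,  0.023,  1.371, -0.057]), 'qd': array([ 0.002,  0.002, -0.001,  0.002, -0.001, -0.001, -0.001]), 'joint_torque': array([ 0.0000e+00, -4.9129e+01, -4.0400e-01, -3.1252e+01, -6.4000e-02,
        4.4000e-02,  0.0000e+00]), 'position': array([ 0.209, -0.615,  0.221]), 'tool_rot': array([ 2.044,  0.34 , -2.045]), 'ft_force': array([-0.229,  0.685,  0.144]), 'torque': array([ 0.029, -0.039, -0.024]), 'grip_width': np.float64(0.999)} 0.0187
[[-0.001  0.322 -0.947]
 [ 0.002 -0.947 -0.322]
 [-1.    -0.002  0.   ]]
top [[467.5, 0.0, 318.3], [0.0, 467.5, 240.8], [0.0, 0.0, 1.0]] [0.38  0.026 1.326] [[-0.0, -1.0, -0.02], [-0.99, 0.0, -0.14], [0.14, 0.02, -0.99]]
scene [[467.0, 0.0, 323.0], [0.0, 467.0, 236.7], [0.0, 0.0, 1.0]] [1.28  0.107 0.862] [[-0.11, 0.99, 0.0], [0.73, 0.08, -0.67], [-0.67, -0.07, -0.74]]
```

View pics/top0.png

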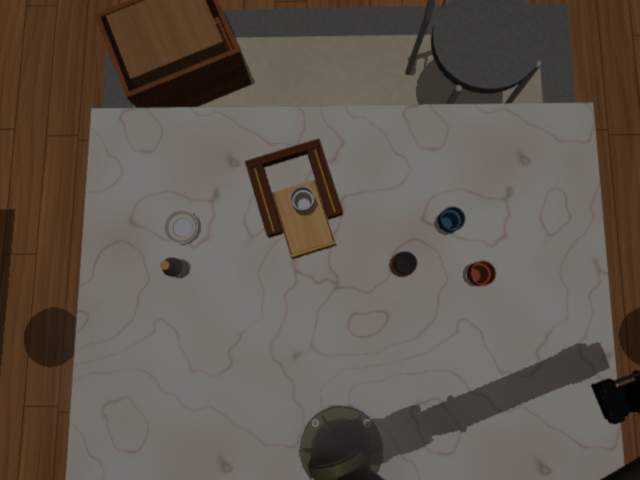

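View pics/scene0.png

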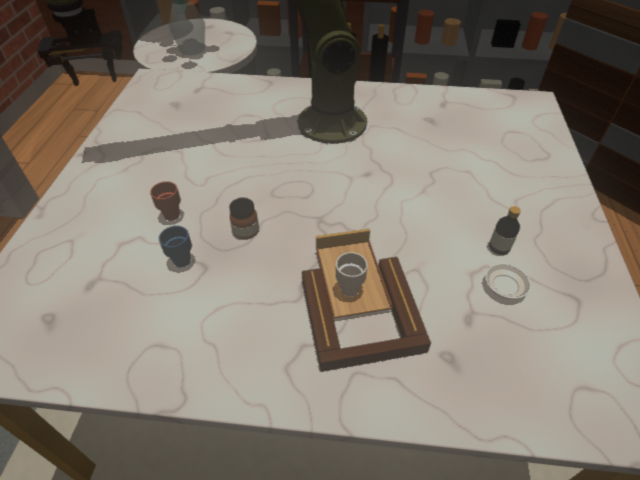

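The top view shows the white pot on the tray at (303,200), blue at (450,220), clay at (481,273), the candle jar at (404,264) and the brass edge from (293,256) to (335,246). Dish and bottle are on the far left. Next I fit rim circles and the plinth and tray direction.

```bash
cat >> h.py <<'E'
from scipy.optimize import least_squares
def rim(w,u,v,zlo,zhi,r=0.033,h=32):
    p=w[v-h:v+h,u-h:u+h].reshape(-1,3); p=p[(p[:,2]>zlo)&(p[:,2]<zhi)]
    c0=(p[:,:2].max(0)+p[:,:2].min(0))/2
    # ring between r 0.030 and 0.033: fit mean radius
    f=least_squares(lambda c:np.hypot(*(p[:,:2]-c).T)-(r-.0015),c0,loss="soft_l1",f_scale=.002)
    return f.x.round(4),c0.round(4),len(p),p[:,2].max().round(4),np.sqrt(np.mean(f.fun**2)).round(4)
E
python3 - <<'E'
from h import *
D=np.load("/tmp/top0.npz"); w=cloud("top",D["d"])
for n,u,v,a,b in(("blue",450,220,.08,.1),("clay",481,273,.08,.1),("white",303,200,.1,.12),("jar",404,264,.078,.095)):
    print(n,rim(w,u,v,a,b,h=22))
for u,v in((450,235),(360,300),(290,225),(303,200)): print((u,v),w[v,u].round(4))
P=w.reshape(-1,3)
ok=(P[:,0]>.45)&(P[:,0]<.95)&(abs(P[:,1]-.05)<.25)
q=P[ok&(P[:,2]>.034)&(P[:,2]<.046)]
box=cv2.minAreaRect(q[:,:2].astype(np.float32)*1000); print("plinth",box,len(q)); print(cv2.boxPoints(box))
q=P[ok&(P[:,2]>.053)&(P[:,2]<.066)]
q=q[np.hypot(*(q[:,:2]-[.70,.07]).T)>0]
print("front raw",len(q))
v,u=np.mgrid[0:480,0:640]
m=(v>240)&(v<262)&(u>285)&(u<342)
q=w[m&(w[...,2]>.05)&(w[...,2]<.07)]
box=cv2.minAreaRect(q[:,:2].astype(np.float32)*1000); print("front",box,len(q),q.mean(0));print(cv2.boxPoints(box))
# second cam
D=np.load("/tmp/scene0.npz"); w=cloud("scene",D["d"])
for n,u,v,a,b in(("blue",176,236,.08,.1),("clay",166,192,.08,.1),("white",351,264,.1,.12)):
    print(n,rim(w,u,v,a,b,h=22))
E
```

```text
blue (array([ 0.6132, -0.3024]), array([ 0.6132, -0.3026]), 134, np.float64(0.0975), np.float64(0.0012))
clay (array([ 0.4671, -0.3756]), array([ 0.467 , -0.3758]), 145, np.float64(0.0971), np.float64(0.0011))
white (array([0.6671, 0.0987]), array([0.6668, 0.099 ]), 120, np.float64(0.1151), np.float64(0.0011))
jar (array([ 0.4853, -0.1888]), array([ 0.496 , -0.1754]), 398, np.float64(0.0937), np.float64(0.0132))
(450, 235) [ 0.5801 -0.3171  0.0011]
(360, 300) [ 0.3969 -0.0589 -0.002 ]
(290, 225) [0.608  0.138  0.0211]
(303, 200) [0.6789 0.1009 0.0272]
plinth ((613.6057739257812, 62.59043884277344), (519.1753540039062, 272.177001953125), 32.62926483154297) 2871
[[ 321.6079    37.23111]
 [ 468.3661  -191.99011]
 [ 905.60364   87.94977]
 [ 758.84546  317.171  ]]
front raw 261
front ((536.0083618164062, 72.6873550415039), (8.725900650024414, 129.6171875), 17.1774959564209) 157 [0.53557979 0.07258088 0.0588665 ]
[[512.69995  133.3166  ]
 [550.9801     9.481062]
 [559.3168    12.058105]
 [521.0366   135.89365 ]]
blue (array([ 0.6139, -0.3023]), array([ 0.6132, -0.3026]), 264, np.float64(0.0943), np.float64(0.0014))
clay (array([ 0.4676, -0.3758]), array([ 0.4668, -0.3762]), 225, np.float64(0.0937), np.float64(0.0017))
white (array([0.6678, 0.0995]), array([0.6679, 0.0992]), 280, np.float64(0.1155), np.float64(0.0013))
```

Both cameras agree to about 1 mm. The tray heading is 17.2°, so the jaws already lie nearly across it. That lets me keep the tool orientation for the whole job. I'll start with a move above blue.

jog_arm:
  claw: [87, 87, 87, 87, 87]
  xyz:
    - [5, -16, -45]
    - [10, -32, -92]
    - [15, -48, -140]
    - [20, -65, -188]
    - [20, -81, -235]
  roll: [0, 0, 0, 0, 0]
  force: 20

```text
time: 0.6
position: [0.4049, -0.4617, 0.2005]
tool_rot: [2.044, 0.341, -2.047]
ft_force: [-0.3, 0.2, 0.4]
grip_width: 1.002
```

jog_arm:
  claw: [87, 87, 87, 87, 87]
  xyz:
    - [0, -16, -48]
    - [0, -32, -95]
    - [0, -48, -143]
    - [0, -65, -190]
    - [0, -75, -220]
  roll: [0, 0, 0, 0, 0]

```text
time: 1.1
position: [0.5917, -0.3156, 0.2]
tool_rot: [2.043, 0.348, -2.045]
ft_force: [0.5, -0.3, 0.4]
grip_width: 0.999
```

jog_arm:
  claw: [87, 87, 87, 87, 87]
  xyz:
    - [0, -5, -25]
    - [20, -5, -25]
    - [50, -5, -25]
    - [80, -5, -25]
    - [80, -5, -25]
  roll: [0, 0, 0, 0, 0]

```text
time: 1.6
position: [0.6101, -0.3009, 0.1142]
tool_rot: [2.037, 0.354, -2.056]
ft_force: [-1.0, -0.4, -0.8]
grip_width: 0.999
```

```bash
cat >> h.py <<'E'
def shift(target):
    s=get_state(); R=cv2.Rodrigues(np.array(s["tool_rot"]))[0]
    return (R.T@(np.array(target)-s["position"])*1000).round(1), R
E
python3 - <<'E'
from h import *
print(shift((.6136,-.3024,.052)))
im,d=get_image("scene"); w=cloud("scene",d); print(rim(w,176,236,.08,.1,h=22))
save("s1",cv2.resize(im[150:310,80:280],(800,640))[:600])
E
```

```text
(array([62.2,  3.4, -3.3]), array([[-0.0109195 ,  0.32567269, -0.94541952],
       [ 0.00964676, -0.94539758, -0.32577655],
       [-0.99989385, -0.01267755,  0.00718159]]))
(array([ 0.6138, -0.3021]), array([ 0.6135, -0.3025]), 264, np.float64(0.0928), np.float64(0.0013))
```

View pics/s1.png

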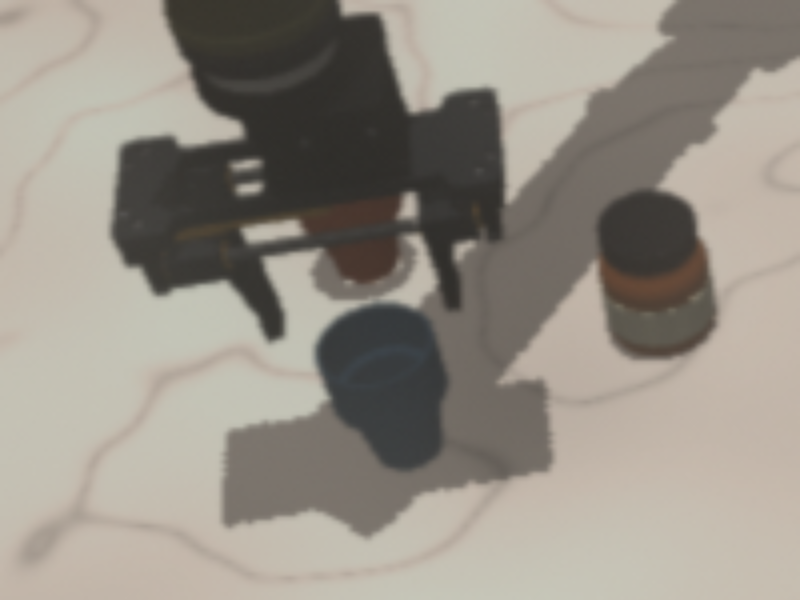

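The view shows the tips, at (275,338) and (455,308) in the crop, straddling the blue rim. Now I descend to the collar and close.

jog_arm:
  claw: [87, 87, 87, 87, 87]
  xyz:
    - [15, 3, -3]
    - [35, 3, -3]
    - [52, 3, -3]
    - [62, 3, -3]
    - [62, 3, -3]
  roll: [0, 0, 0, 0, 0]

```text
time: 2.15
position: [0.6142, -0.3026, 0.0535]
tool_rot: [2.038, 0.353, -2.054]
ft_force: [0.4, 0.8, 0.8]
grip_width: 0.997
```

jog_arm:
  claw: [75, 68, 60, 55, 55]
  xyz:
    - [0, 0, 0]
    - [0, 0, 0]
    - [0, 0, 0]
    - [0, 0, 0]
    - [0, 0, 0]
  roll: [0, 0, 0, 0, 0]
  force: 20

```text
time: 2.65
position: [0.6146, -0.3025, 0.0543]
tool_rot: [2.039, 0.353, -2.053]
ft_force: [-0.4, 0.4, 1.6]
grip_width: 0.741
```

jog_arm:
  claw: [55, 55, 55, 55, 55]
  xyz:
    - [-5, 0, 0]
    - [-30, 0, 0]
    - [-70, 0, 0]
    - [-110, 0, 0]
    - [-145, 0, 0]
  roll: [0, 0, 0, 0, 0]

```text
time: 3.15
position: [0.6159, -0.304, 0.2015]
tool_rot: [2.039, 0.352, -2.052]
ft_force: [0.3, 0.5, -0.4]
grip_width: 0.742
```

```bash
python3 - <<'E'
from h import *
s=get_state();print(s["position"],s["ft_force"],s["grip_width"])
print(shift((.6675,.0990,.200)))
E
```

```text
[ 0.61588388 -0.30396437  0.20152919] [ 0.33138933  0.48420828 -0.43518428] 0.742233066153338
(array([   4.5, -364.2, -180. ]), array([[-0.00736479,  0.32554468, -0.94549798],
       [ 0.00820922, -0.94547207, -0.32559971],
       [-0.99993918, -0.01015978,  0.00429074]]))
```

jog_arm:
  claw: [55, 55, 55, 55, 55]
  xyz:
    - [0, -15, -7]
    - [0, -45, -22]
    - [0, -80, -40]
    - [0, -116, -57]
    - [0, -152, -75]
  roll: [0, 0, 0, 0, 0]

```text
time: 3.65
position: [0.6366, -0.1338, 0.2017]
tool_rot: [2.038, 0.353, -2.054]
ft_force: [0.4, -0.9, -1.7]
grip_width: 0.739
```

jog_arm:
  claw: [55, 55, 55, 55, 55]
  xyz:
    - [0, -36, -18]
    - [0, -72, -36]
    - [0, -108, -53]
    - [0, -140, -69]
    - [0, -165, -82]
  roll: [0, 0, 0, 0, 0]

```text
time: 4.15
position: [0.6593, 0.0528, 0.2021]
tool_rot: [2.035, 0.357, -2.054]
ft_force: [-0.3, 0.7, -1.1]
grip_width: 0.739
```

```bash
python3 - <<'E'
from h import *
s=get_state();print(s["position"],s["ft_force"],s["grip_width"])
print(shift((.6675,.0990,.200)))
E
```

```text
[0.65934463 0.05283203 0.20210835] [-0.32487965  0.74496676 -1.08136987] 0.7389508151420057
(array([  2.5, -40.9, -22.9]), array([[-0.01066205,  0.32860429, -0.94440751],
       [ 0.00968255, -0.94438299, -0.32870507],
       [-0.99989628, -0.01264895,  0.00688733]]))
```

jog_arm:
  claw: [55, 55, 55, 55, 55]
  xyz:
    - [0, -18, -10]
    - [0, -32, -18]
    - [0, -41, -23]
    - [0, -41, -23]
    - [0, -41, -23]
  roll: [0, 0, 0, 0, 0]

```text
time: 4.65
position: [0.6677, 0.0976, 0.2022]
tool_rot: [2.035, 0.355, -2.055]
ft_force: [0.2, -1.2, -1.0]
grip_width: 0.742
```

```bash
python3 - <<'E'
from h import *
print(get_state()["position"],shift((.6675,.0990,.200))[0])
im,d=get_image("top"); w=cloud("top",d); im2,d2=get_image("scene"); w2=cloud("scene",d2)
# blue pot pts by color/height in scene & white rim
for n,W,I in(("top",w,im),("scene",w2,im2)):
    I=I.astype(int); near=np.hypot(W[...,0]-.667,W[...,1]-.099)<.05
    b=near&(I[...,2]>I[...,0]+25)&(W[...,2]>.13)
    print(n,"blue",b.sum(),np.nanmin(W[b],0) if b.any() else "",np.nanmax(W[b],0) if b.any() else "")
save("s2",cv2.resize(im2[170:330,250:450],(800,640))[:600])
np.savez("/tmp/s2",im=im2,d=d2)
E
```

```text
[0.6676636  0.09755185 0.20218343] [ 2.2 -1.4 -0.3]
top blue 0  
scene blue 0
```

View pics/s2.png

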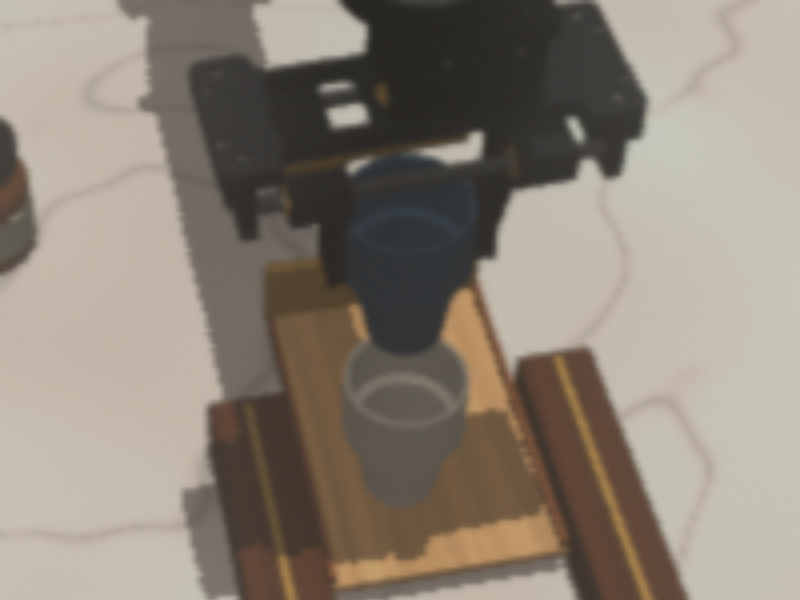

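The blue foot at (403,340) hangs over the white mouth centre at (405,380) in the crop, so it is aligned. I'll lower it in, slowing down near the seat.

jog_arm:
  claw: [55, 55, 55, 55, 55]
  xyz:
    - [12, -1, 0]
    - [27, -1, 0]
    - [42, -1, 0]
    - [57, -1, 0]
    - [66, -1, 0]
  roll: [0, 0, 0, 0, 0]

```text
time: 5.25
position: [0.6655, 0.0981, 0.1335]
tool_rot: [2.033, 0.354, -2.058]
ft_force: [0.2, -0.5, -0.7]
grip_width: 0.745
```

jog_arm:
  claw: [55, 55, 55, 55, 55]
  xyz:
    - [4, 0, 0]
    - [8, 0, 0]
    - [11, 0, 0]
    - [14, 0, 0]
    - [16, 0, 0]
  roll: [0, 0, 0, 0, 0]

```text
time: 5.75
position: [0.6658, 0.0984, 0.1179]
tool_rot: [2.034, 0.354, -2.057]
ft_force: [0.2, -0.1, -0.4]
grip_width: 0.74
```

jog_arm:
  claw: [55, 55, 55, 55, 55]
  xyz:
    - [1, 0, -1]
    - [2, 0, -1]
    - [3, 0, -1]
    - [4, 0, -1]
    - [4.5, 0, -1]
  roll: [0, 0, 0, 0, 0]

```text
time: 6.25
position: [0.6674, 0.0986, 0.1145]
tool_rot: [2.036, 0.353, -2.055]
ft_force: [0.1, -0.0, 4.8]
grip_width: 0.74
```

```bash
python3 - <<'E'
from h import *
s=get_state();print(s["position"],s["ft_force"],s["grip_width"])
E
```

```text
[0.66736833 0.09860388 0.11446927] [ 0.0729106  -0.03919953  4.79316366] 0.7398059891054342
```

It touches at z = 0.1145 (0.1143 expected) with about 5 N, so it is seated. I'll release and rise.

jog_arm:
  claw: [66, 70, 76, 82, 87]
  xyz:
    - [0, 0, 0]
    - [0, 0, 0]
    - [0, 0, 0]
    - [0, 0, 0]
    - [0, 0, 0]
  roll: [0, 0, 0, 0, 0]

```text
time: 6.75
position: [0.6672, 0.0985, 0.1142]
tool_rot: [2.035, 0.353, -2.056]
ft_force: [0.4, 0.3, -0.0]
grip_width: 0.948
```

jog_arm:
  claw: [87, 87, 87, 87, 87]
  xyz:
    - [-5, 0, 0]
    - [-20, 0, 0]
    - [-45, 0, 0]
    - [-75, 0, 0]
    - [-95, 0, 0]
  roll: [0, 0, 0, 0, 0]

```text
time: 7.25
position: [0.6693, 0.0982, 0.2132]
tool_rot: [2.039, 0.353, -2.052]
ft_force: [0.2, -0.6, 0.2]
grip_width: 0.999
```

```bash
python3 - <<'E'
from h import *
s=get_state();print(s["position"],s["ft_force"],s["grip_width"])
print(shift((.4673,-.3757,.200)))
im,d=get_image("scene"); w=cloud("scene",d); print(rim(w,351,250,.14,.165,h=26)); print(rim(w,166,192,.08,.1,h=22))
v,u=np.mgrid[0:480,0:640]
for lo,hi in((.115,.135),(.14,.16)):
    m=(w[...,2]>lo)&(w[...,2]<hi)&(np.hypot(w[...,0]-.667,w[...,1]-.099)<.045); print(lo,m.sum(),np.nanmin(w[m],0),np.nanmax(w[m],0))
save("s3",cv2.resize(im[170:330,250:450],(800,640))[:600])
E
```

```text
[0.66930581 0.09817281 0.21319723] [ 0.21045411 -0.62689266  0.248319  ] 0.9985948330094045
(array([ 10.6, 382.2, 345.5]), array([[-0.0074882 ,  0.32614808, -0.94528903],
       [ 0.0085664 , -0.94525993, -0.3262059 ],
       [-0.99993527, -0.01054042,  0.00428438]]))
(array([0.6673, 0.0975]), array([0.6664, 0.0979]), 294, np.float64(0.1528), np.float64(0.0011))
(array([ 0.4675, -0.3759]), array([ 0.4687, -0.376 ]), 221, np.float64(0.0937), np.float64(0.0016))
0.115 414 [0.63303108 0.06722767 0.11505353] [0.70119487 0.13034105 0.13499929]
0.14 294 [0.63222961 0.0654769  0.14021851] [0.70065945 0.13035182 0.15283368]
```

View pics/s3.png

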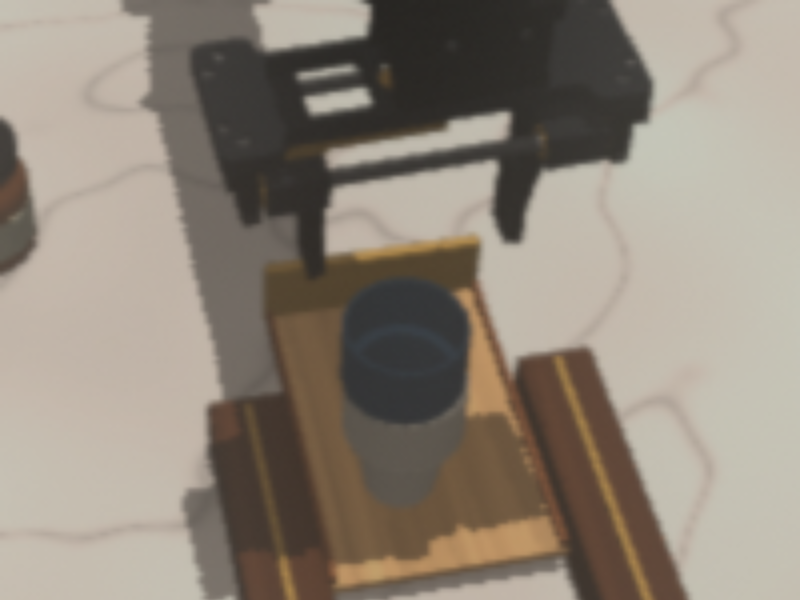

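Blue is seated: its collar sits directly on the white rim at about (405,410), with its own rim at z ≈ 0.15. On to clay.

jog_arm:
  claw: [87, 87, 87, 87, 87]
  xyz:
    - [0, 22, 20]
    - [0, 56, 50]
    - [0, 90, 81]
    - [0, 124, 112]
    - [0, 158, 143]
  roll: [0, 0, 0, 0, 0]

```text
time: 7.8
position: [0.5865, -0.099, 0.2163]
tool_rot: [2.046, 0.352, -2.044]
ft_force: [0.7, -0.3, -0.7]
grip_width: 0.998
```

jog_arm:
  claw: [87, 87, 87, 87, 87]
  xyz:
    - [0, 35, 32]
    - [0, 70, 64]
    - [0, 105, 95]
    - [0, 140, 127]
    - [0, 175, 158]
  roll: [0, 0, 0, 0, 0]

```text
time: 8.3
position: [0.4936, -0.3177, 0.216]
tool_rot: [2.046, 0.351, -2.042]
ft_force: [0.6, -0.3, 0.1]
grip_width: 1.001
```

```bash
python3 - <<'E'
from h import *
print(get_state()["position"],shift((.4674,-.3757,.053)))
E
```

```text
[ 0.49356838 -0.31768125  0.21595918] (array([162.5,  47.4,  44.2]), array([[ 8.62116924e-04,  3.26460811e-01, -9.45210345e-01],
       [ 7.54994646e-03, -9.45185881e-01, -3.26445475e-01],
       [-9.99971127e-01, -6.85485333e-03, -3.27962239e-03]]))
```

jog_arm:
  claw: [87, 87, 87, 87, 87]
  xyz:
    - [0, 28, 26]
    - [20, 47, 44]
    - [60, 47, 44]
    - [95, 47, 44]
    - [95, 47, 44]
  roll: [0, 0, 0, 0, 0]

```text
time: 8.8
position: [0.4644, -0.3737, 0.1162]
tool_rot: [2.043, 0.358, -2.051]
ft_force: [-0.4, 0.8, -1.0]
grip_width: 0.998
```

```bash
python3 - <<'E'
from h import *
print(get_state()["position"],shift((.4674,-.3757,.053)))
E
```

```text
[ 0.4644476 -0.3736918  0.1161774] (array([63.1,  3.8, -2.2]), array([[-0.00599507,  0.32629656, -0.94524844],
       [ 0.01332678, -0.94515541, -0.32634897],
       [-0.99989322, -0.0145536 ,  0.00131779]]))
```

jog_arm:
  claw: [87, 87, 87, 87, 87]
  xyz:
    - [15, 4, -2]
    - [35, 4, -2]
    - [52, 4, -2]
    - [63, 4, -2]
    - [63, 4, -2]
  roll: [0, 0, 0, 0, 0]

```text
time: 9.3
position: [0.4673, -0.3756, 0.0526]
tool_rot: [2.043, 0.359, -2.052]
ft_force: [0.3, 0.2, -0.3]
grip_width: 1.0
```

jog_arm:
  claw: [75, 68, 60, 55, 55]
  xyz:
    - [0, 0, 0]
    - [0, 0, 0]
    - [0, 0, 0]
    - [0, 0, 0]
    - [0, 0, 0]
  roll: [0, 0, 0, 0, 0]

```text
time: 9.8
position: [0.4677, -0.3757, 0.0534]
tool_rot: [2.043, 0.359, -2.051]
ft_force: [-1.2, 0.8, 3.5]
grip_width: 0.743
```

jog_arm:
  claw: [55, 55, 55, 55, 55]
  xyz:
    - [-5, 0, 0]
    - [-35, 0, 0]
    - [-80, 0, 0]
    - [-125, 0, 0]
    - [-170, 0, 0]
  roll: [0, 0, 0, 0, 0]

```text
time: 10.3
position: [0.4682, -0.3778, 0.2248]
tool_rot: [2.043, 0.359, -2.052]
ft_force: [1.3, -0.4, -2.4]
grip_width: 0.741
```

```bash
python3 - <<'E'
from h import *
print(get_state()["position"],shift((.6673,.0983,.240)))
E
```

```text
[ 0.46815791 -0.37782973  0.2247824 ] (array([  -9.9, -385.1, -343.8]), array([[-0.00668391,  0.3266664 , -0.94511607],
       [ 0.01405437, -0.94501314, -0.32673022],
       [-0.99987889, -0.01546685,  0.00172529]]))
```

jog_arm:
  claw: [55, 55, 55, 55, 55]
  xyz:
    - [-5, -15, -13]
    - [-12, -42, -38]
    - [-15, -75, -67]
    - [-15, -108, -97]
    - [-15, -141, -126]
  roll: [0, 0, 0, 0, 0]

```text
time: 10.8
position: [0.5415, -0.2021, 0.2418]
tool_rot: [2.043, 0.359, -2.052]
ft_force: [1.1, -0.1, -1.9]
grip_width: 0.74
```

jog_arm:
  claw: [55, 55, 55, 55, 55]
  xyz:
    - [0, -33, -29]
    - [0, -66, -59]
    - [0, -99, -88]
    - [0, -132, -118]
    - [0, -165, -147]
  roll: [0, 0, 0, 0, 0]

```text
time: 11.3
position: [0.6269, 0.0032, 0.2439]
tool_rot: [2.043, 0.358, -2.052]
ft_force: [-0.4, -0.7, -1.7]
grip_width: 0.74
```

```bash
python3 - <<'E'
from h import *
print(get_state()["position"],shift((.6673,.0983,.240)))
E
```

```text
[0.62688827 0.00323314 0.24391911] (array([  4.9, -76.6, -69.2]), array([[-0.00690312,  0.32588733, -0.94538341],
       [ 0.01342019, -0.9452906 , -0.32595333],
       [-0.99988612, -0.01493732,  0.00215198]]))
```

jog_arm:
  claw: [55, 55, 55, 55, 55]
  xyz:
    - [0, -30, -27]
    - [0, -55, -50]
    - [0, -70, -63]
    - [0, -77, -69]
    - [0, -77, -69]
  roll: [0, 0, 0, 0, 0]

```text
time: 11.8
position: [0.6668, 0.0997, 0.2443]
tool_rot: [2.041, 0.36, -2.052]
ft_force: [-0.3, 0.2, -1.9]
grip_width: 0.743
```

```bash
python3 - <<'E'
from h import *
im2,d2=get_image("scene"); save("s4",cv2.resize(im2[150:310,250:450],(800,640))[:600])
print(get_state()["position"],shift((.6673,.0983,.1534)))
E
```

```text
[0.6668045  0.09773002 0.24449066] (array([91.1,  0.9, -1. ]), array([[-0.00781585,  0.32573272, -0.94542959],
       [ 0.01244784, -0.94535352, -0.32580942],
       [-0.99989198, -0.01431503,  0.00333407]]))
```

View pics/s4.png

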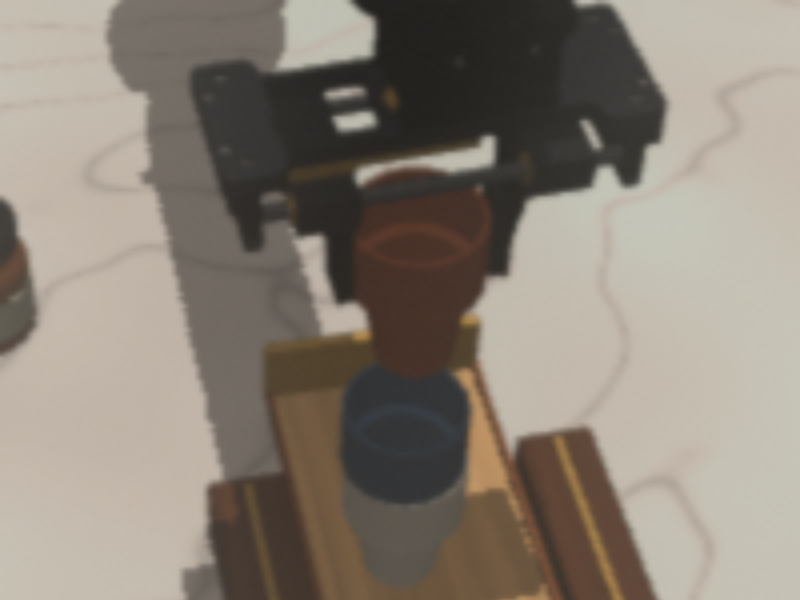

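The clay foot at (413,365) is over the blue mouth at (405,405). Perspective accounts for the small offset. Lowering.

jog_arm:
  claw: [55, 55, 55, 55, 55]
  xyz:
    - [12, 1, -1]
    - [28, 1, -1]
    - [44, 1, -1]
    - [58, 1, -1]
    - [68, 1, -1]
  roll: [0, 0, 0, 0, 0]

```text
time: 12.35
position: [0.6665, 0.0974, 0.174]
tool_rot: [2.039, 0.357, -2.056]
ft_force: [0.1, 0.2, -1.6]
grip_width: 0.739
```

```bash
python3 - <<'E'
from h import *
print(get_state()["position"],get_state()["ft_force"],shift((.6673,.0983,.1534))[0])
E
```

```text
[0.66652654 0.09738378 0.17396244] [ 0.05224002  0.17804187 -1.56514369] [20.6 -0.3 -1.2]
```

jog_arm:
  claw: [55, 55, 55, 55, 55]
  xyz:
    - [4, 0, -1]
    - [8, 0, -1]
    - [12, 0, -1]
    - [15, 0, -1]
    - [17, 0, -1]
  roll: [0, 0, 0, 0, 0]

```text
time: 12.85
position: [0.6675, 0.098, 0.1571]
tool_rot: [2.039, 0.357, -2.056]
ft_force: [0.2, -1.0, -2.3]
grip_width: 0.742
```

jog_arm:
  claw: [55, 55, 55, 55]
  xyz:
    - [1, 0, 0]
    - [2, 0, 0]
    - [3, 0, 0]
    - [3.5, 0, 0]
  roll: [0, 0, 0, 0]

```text
time: 13.25
position: [0.6676, 0.098, 0.1537]
tool_rot: [2.04, 0.356, -2.055]
ft_force: [-0.1, 0.1, -0.4]
grip_width: 0.735
```

jog_arm:
  claw: [55, 55, 55]
  xyz:
    - [0.6, 0, 0]
    - [1.2, 0, 0]
    - [1.5, 0, 0]
  roll: [0, 0, 0]

```text
time: 13.55
position: [0.6683, 0.0977, 0.1535]
tool_rot: [2.041, 0.355, -2.053]
ft_force: [-0.7, -1.4, 5.8]
grip_width: 0.742
```

Seated: z = 0.1535 against 0.1534 expected, with about 6 N contact. Releasing.

jog_arm:
  claw: [66, 70, 76, 82, 87]
  xyz:
    - [0, 0, 0]
    - [0, 0, 0]
    - [0, 0, 0]
    - [0, 0, 0]
    - [0, 0, 0]
  roll: [0, 0, 0, 0, 0]

```text
time: 14.05
position: [0.6682, 0.0977, 0.1532]
tool_rot: [2.041, 0.355, -2.053]
ft_force: [-0.1, 0.2, 0.2]
grip_width: 0.947
```

jog_arm:
  claw: [87, 87, 87, 87, 87]
  xyz:
    - [-5, 0, 0]
    - [-20, 0, 0]
    - [-45, 0, 0]
    - [-75, 0, 0]
    - [-95, 0, 0]
  roll: [0, 0, 0, 0, 0]

```text
time: 14.55
position: [0.6698, 0.0969, 0.2522]
tool_rot: [2.045, 0.355, -2.049]
ft_force: [1.1, 0.3, -0.0]
grip_width: 1.004
```

```bash
python3 - <<'E'
from h import *
s=get_state();print(s["position"],s["ft_force"],s["grip_width"])
im,d=get_image("scene"); w=cloud("scene",d); print(rim(w,351,235,.18,.205,h=30))
c=np.array([np.cos(np.radians(17.2)),np.sin(np.radians(17.2))])
f=np.array([.5318,.0714])-.045*c; print("pre-push",f, shift((*f,.25)))
save("s5",cv2.resize(im[150:310,250:450],(800,640))[:600])
E
```

```text
[0.66982749 0.09694336 0.25217905] [ 1.07518168  0.25846704 -0.01619739] 1.003651388281205
(array([0.6678, 0.0959]), array([0.6674, 0.0957]), 330, np.float64(0.1932), np.float64(0.0013))
pre-push [0.48881247 0.05809314] (array([  5. , -22.2, 185.2]), array([[ 0.00102336,  0.32511017, -0.9456756 ],
       [ 0.01294351, -0.94560118, -0.32507058],
       [-0.99991571, -0.01190769, -0.00517576]]))
```

View pics/s5.png

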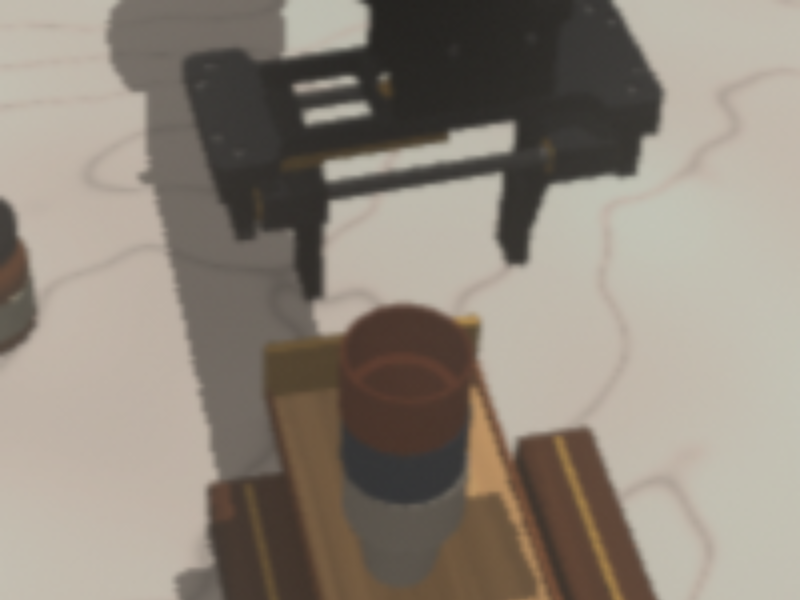

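The three collars are stacked and upright at (405,400), with the clay rim at z ≈ 0.19. Next I back off in front of the brass front, closing the fingers on the way.

jog_arm:
  claw: [60, 30, 0, 0, 0]
  xyz:
    - [0, -5, 40]
    - [0, -10, 85]
    - [0, -16, 130]
    - [0, -22, 170]
    - [0, -22, 185]
  roll: [0, 0, 0, 0, 0]

```text
time: 15.1
position: [0.4862, 0.0578, 0.2562]
tool_rot: [2.05, 0.353, -2.043]
ft_force: [0.9, 0.2, 0.3]
grip_width: 0.632
```

jog_arm:
  claw: [0, 0, 0, 0, 0]
  xyz:
    - [40, 0, 2]
    - [85, 0, 2]
    - [130, 0, 2]
    - [175, 0, 2]
    - [185, 0, 2]
  roll: [0, 0, 0, 0, 0]

```text
time: 15.6
position: [0.4811, 0.0589, 0.0676]
tool_rot: [2.043, 0.355, -2.05]
ft_force: [-0.9, 0.5, -0.4]
grip_width: 0.171
```

```bash
python3 - <<'E'
from h import *
s=get_state();print(s["position"],s["ft_force"],s["grip_width"])
c=np.array([np.cos(np.radians(17.2)),np.sin(np.radians(17.2))])
f=np.array([.5318,.0714])-.018*c; print(shift((*f,.033)))
E
```

```text
[0.48110533 0.05888853 0.06764915] [-0.93230716  0.47944343 -0.37573898] 0.17058114633771385
(array([ 34.5,   4.5, -34.1]), array([[-0.00567477,  0.32568743, -0.94546047],
       [ 0.01079456, -0.94540065, -0.32573161],
       [-0.99992563, -0.01205428,  0.00184928]]))
```

jog_arm:
  claw: [0, 0, 0, 0, 0]
  xyz:
    - [15, 4, 0]
    - [34, 4, -5]
    - [34, 4, -15]
    - [34, 4, -25]
    - [34, 4, -32]
  roll: [0, 0, 0, 0, 0]

```text
time: 16.1
position: [0.5154, 0.0667, 0.0357]
tool_rot: [2.047, 0.355, -2.046]
ft_force: [0.3, -0.4, 0.1]
grip_width: 0.001
```

jog_arm:
  claw: [0, 0, 0, 0, 0]
  xyz:
    - [0, 0, -2]
    - [0, 0, -4]
    - [0, 0, -6]
    - [0, 0, -9]
    - [0, 0, -12]
  roll: [0, 0, 0, 0, 0]

```text
time: 16.6
position: [0.5264, 0.0703, 0.0357]
tool_rot: [2.046, 0.354, -2.047]
ft_force: [-0.6, -1.4, 1.5]
grip_width: 0.005
```

jog_arm:
  claw: [0, 0, 0, 0, 0]
  xyz:
    - [0, 0, -4]
    - [0, 0, -8]
    - [0, 0, -12]
    - [0, 0.5, -16]
    - [0, 0.5, -20]
  roll: [0, 0, 0, 0, 0]

```text
time: 17.1
position: [0.5458, 0.0763, 0.0356]
tool_rot: [2.045, 0.354, -2.047]
ft_force: [-0.5, -1.6, 0.1]
grip_width: 0.005
```

jog_arm:
  claw: [0, 0, 0, 0, 0]
  xyz:
    - [0, 0, -4]
    - [0, 0, -8]
    - [0, 0, -12]
    - [0, 0.5, -16]
    - [0, 0.5, -20]
  roll: [0, 0, 0, 0, 0]

```text
time: 17.6
position: [0.5651, 0.0824, 0.0356]
tool_rot: [2.045, 0.354, -2.047]
ft_force: [-1.0, -2.5, 0.2]
grip_width: 0.006
```

```bash
cat >> h.py <<'E'
C=np.array([np.cos(np.radians(17.2)),np.sin(np.radians(17.2))])
def trav():
    p=np.array(get_state()["position"])[:2]; return ((p-[.5318,.0714])@C*1000).round(1)
E
python3 - <<'E'
from h import *
s=get_state();print(s["position"],s["ft_force"],"tcp along",trav())
im,d=get_image("scene"); w=cloud("scene",d); print(rim(w,351,250,.18,.205,h=34), (np.array([.667,.098])+0).tolist())
save("s6",cv2.resize(im[150:400,250:450],(480,600)))
E
```

```text
[0.56511055 0.08239299 0.03555466] [-0.97601185 -2.46962787  0.21361116] tcp along 35.1
(array([0.7122, 0.1096]), array([0.7126, 0.1098]), 337, np.float64(0.193), np.float64(0.0011)) [0.667, 0.098]
```

View pics/s6.png

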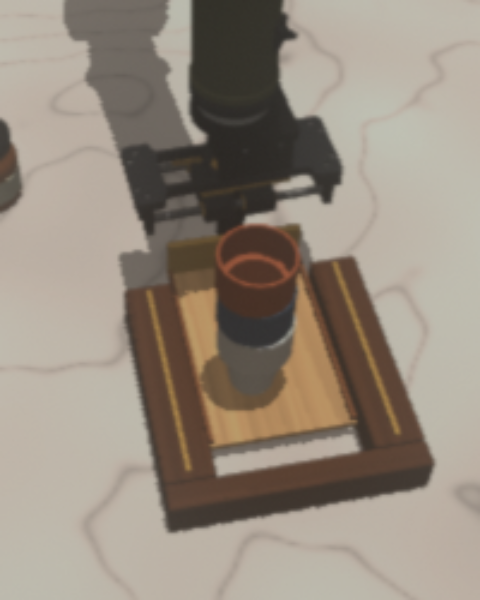

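The tray is in about 46 mm, with the stack upright at (258,310). About 34 mm remain, and the catch comes in the last 12.

jog_arm:
  claw: [0, 0, 0, 0, 0]
  xyz:
    - [0, 0, -4]
    - [0, 0, -8]
    - [0, 0.5, -12]
    - [0, 0.5, -16]
    - [0, 0.5, -19]
  roll: [0, 0, 0, 0, 0]

```text
time: 18.15
position: [0.5845, 0.0887, 0.0357]
tool_rot: [2.047, 0.355, -2.046]
ft_force: [-2.4, -1.8, -0.2]
grip_width: 0.009
```

jog_arm:
  claw: [0, 0, 0, 0, 0]
  xyz:
    - [0, 0, -2]
    - [0, 0, -4]
    - [0, 0, -6]
    - [0, 0, -8]
    - [0, 0, -10]
  roll: [0, 0, 0, 0, 0]

```text
time: 18.65
position: [0.5946, 0.0921, 0.0357]
tool_rot: [2.049, 0.355, -2.045]
ft_force: [-0.6, -0.9, -0.7]
grip_width: 0.005
```

jog_arm:
  claw: [0, 0, 0, 0, 0]
  xyz:
    - [0, 0, -1]
    - [0, 0, -2]
    - [0, 0, -3]
    - [0, 0, -4]
    - [0, 0, -4]
  roll: [0, 0, 0, 0, 0]

```text
time: 19.15
position: [0.5962, 0.093, 0.0358]
tool_rot: [2.043, 0.354, -2.05]
ft_force: [-8.1, -3.6, 6.8]
grip_width: 0.005
```

```bash
python3 - <<'E'
from h import *
s=get_state();print(s["position"],s["ft_force"],"tcp along",trav())
im,d=get_image("scene"); w=cloud("scene",d); r=rim(w,351,265,.18,.205,h=36); print(r,"stack travel",(r[0]-[.6673,.0965])@C)
E
```

```text
[0.5961771  0.09301758 0.03581644] [-8.05210002 -3.60899531  6.75402196] tcp along 67.9
(array([0.7435, 0.1193]), array([0.7435, 0.1193]), 344, np.float64(0.1928), np.float64(0.0011)) stack travel 0.07953435473472689
```

It stalls at 9 N with about 80 mm of stack travel, having dropped to under 1.5 N just before. That fits the catch snapping through to the end stop. I'll back off and verify.

jog_arm:
  claw: [0, 0, 0, 0, 0]
  xyz:
    - [0, 0, 5]
    - [0, 0, 15]
    - [0, 0, 30]
    - [-30, 0, 50]
    - [-70, 0, 60]
  roll: [0, 0, 0, 0, 0]

```text
time: 19.7
position: [0.5365, 0.0721, 0.1043]
tool_rot: [2.038, 0.355, -2.055]
ft_force: [1.3, -0.9, 0.2]
grip_width: 0.01
```

jog_arm:
  claw: [0, 0, 0, 0, 0]
  xyz:
    - [-35, 0, 20]
    - [-70, 0, 40]
    - [-105, 0, 60]
    - [-130, 0, 75]
    - [-130, 0, 75]
  roll: [0, 0, 0, 0, 0]

```text
time: 20.2
position: [0.468, 0.0459, 0.2388]
tool_rot: [2.046, 0.35, -2.046]
ft_force: [0.4, 0.3, -1.0]
grip_width: 0.006
```

```bash
python3 - <<'E'
from h import *
s=get_state();print(s["position"],s["ft_force"])
im,d=get_image("scene"); w=cloud("scene",d); r=rim(w,351,265,.18,.205,h=36); print(r,"stack travel",(r[0]-[.6673,.0965])@C)
L=lambda P:np.stack([(P[...,:2]-[.5318,.0714])@C,(P[...,:2]-[.5318,.0714])@[-C[1],C[0]],P[...,2]],-1)
for n in("scene","top"):
    if n=="top": im2,d2=get_image("top"); w=cloud("top",d2)
    q=L(w); 
    m=(abs(q[...,1])<.06)&(q[...,2]>.052)&(q[...,2]<.066)&(q[...,0]>-.01)&(q[...,0]<.11); print(n,"front top: n",m.sum(),"along",np.percentile(q[m][:,0],[2,50,98]).round(4) if m.any() else "")
    m=(abs(abs(q[...,1])-.09)<.02)&(q[...,2]>.034)&(q[...,2]<.046); print("wing front",np.percentile(q[m][:,0],[.5,1,2]).round(4))
save("s7",cv2.resize(im[150:400,250:450],(480,600)))
save("t7",im2)
E
```

```text
[0.46795356 0.04588514 0.23878675] [ 0.43210912  0.29773364 -0.9587165 ]
(array([0.7434, 0.1193]), array([0.7428, 0.1192]), 337, np.float64(0.1933), np.float64(0.0011)) stack travel 0.07943882689851456
scene front top: n 151 along [0.0789 0.0851 0.0883]
wing front [0.0817 0.083  0.0859]
top front top: n 105 along [0.0796 0.0834 0.0878]
wing front [0.08   0.081  0.0832]
```

View pics/s7.png

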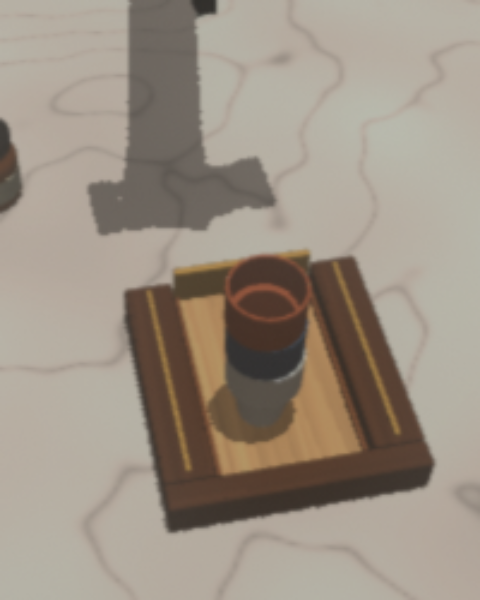

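The tray front is flush with the wings (0.0796 against 0.080). At about (300,370) the blue/white seam looks uneven on the right, so I'll check for tilt closer up.

```bash
python3 - <<'E'
from h import *
im,d=get_image("scene"); w=cloud("scene",d)
c=np.array([.7434,.1193])
# collar axis: circle centre of outer surface per height slice (radius .033 fixed)
P=w[200:340,320:400].reshape(-1,3); P=P[np.hypot(*(P[:,:2]-c).T)<.045]
for lo in np.arange(.075,.19,.0125):
    q=P[(P[:,2]>lo)&(P[:,2]<lo+.0125)]; rr=np.hypot(*(q[:,:2]-c).T); q=q[(q[:,0]-c[0])>0.004] 
    q=q[np.hypot(*(q[:,:2]-c).T)>.02]
    f=least_squares(lambda x:np.hypot(*(q[:,:2]-x).T)-.033,c,loss="soft_l1",f_scale=.002); print(round(lo,4),len(q),f.x.round(4))
q=P[(P[:,2]>.186)]; A=np.c_[q[:,:2]-c,np.ones(len(q))]; print("rim plane slope",np.linalg.lstsq(A,q[:,2],rcond=None)[0].round(4),len(q))
save("s8",cv2.resize(im[245:335,330:395],(540,600)[::1],interpolation=cv2.INTER_NEAREST))
E
```

```text
0.075 115 [0.7419 0.1228]
0.0875 116 [0.7419 0.1227]
0.1 122 [0.7415 0.1224]
0.1125 118 [0.7415 0.121 ]
0.125 126 [0.7415 0.1209]
0.1375 134 [0.7415 0.1209]
0.15 130 [0.7418 0.1194]
0.1625 138 [0.7418 0.1192]
0.175 143 [0.7418 0.1193]
0.1875 86 [0.7411 0.1193]
rim plane slope [0.0034 0.0017 0.1892] 207
```

View pics/s8.png

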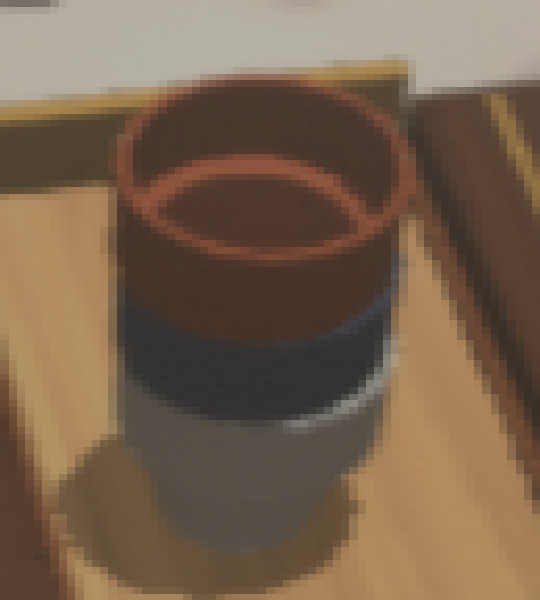

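Each collar is vertical: the centre stays constant over each pot's height. The pots are only offset about 1.6 mm at each joint, within the 3 mm slack. The bright sliver at (340,400) is the lit lip of the white rim. The top rim is level at 0.189 (0.190 expected). I'll check that the other items are unmoved and hand in.

```bash
python3 - <<'E'
from h import *
a=cv2.imread("pics/top0.png").astype(int); b=cv2.imread("pics/t7.png").astype(int); D=abs(a-b).max(2)
for n,u,v in(("jar",404,264),("bottle",174,267),("dish",182,228),("blue old",450,220)): print(n,np.percentile(D[v-16:v+16,u-16:u+16],[50,98]))
print(get_state()["ft_force"].round(1) if hasattr(get_state()["ft_force"],"round") else get_state()["ft_force"], get_state()["time"])
print(order.close_job())
E
```

```text
jar [ 6. 10.]
bottle [ 7. 10.]
dish [ 8. 10.]
blue old [ 81. 119.]
[ 0.4 -0.3 -0.1] 20.35
the job is handed in; nothing more can be done
None
```

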